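# Load the long glass plate under the stage clips

### The job

Of the two glass plates, take the longer one by its grip tab, set it on the deck of the reading stage with its raised bead leading, and slide it in under the sprung clip until the clip has ridden over the bead and snapped down behind it and the plate is at the end stop. Then let go; leave the shorter plate where it lies.

Things in the scene. Friction and masses are not known exactly. Their poses are not given: they have to be found in the camera images.
- long_plate: Clear glass plate to load, flat, 120 long (x) x 60 wide (y) x 6 mm, 0.09 kg. Origin: centre of its underside, z up. A round metal bead, 3 mm high, crosses its top 11 mm from the leading (+x) edge. A grey upright grip tab stands on the centre line, centred at x = -35 mm: 28 long (x), 12 thick (y), top 42 mm above the underside. Take it across its thickness, fingers closing along y.
- short_plate: The wrong plate, to be left alone: like the long one in all but length, 84 x 60 x 6 mm, its tab centre at x = -17 mm. Origin: centre of its underside. (To the right of both plates a tall barcode scanner on a gooseneck is fixed to the worktop at world x 0.52, y -0.52 m; the hand must not swing through it.)
- stage: Fixed grey block. Origin on the worktop; plates slide in along its +x. Deck 20 mm above the worktop, x -100 to +120, 110 mm wide. Rails 8 mm high leave a channel 81 mm wide (y +/-40) from x = -10 on, flared from x = -38, to an 8 mm high end stop with its face at x = +90: the seated long plate's origin is at x 30, y 0, z 20 mm. At rest nothing stands over 20 mm above the deck.
- clip (a joint): Lift (rad) of the sprung two-pronged steel clip: 0 at rest, 0.09 resting on glass, about 0.15 on the bead. Prongs at stage y = +/-21 mm, 11 mm wide; noses begin at x = +40, 16 mm above the deck, slope down to contact at x = +68, 2 mm above it, then rise to a pivot bar at x = +113. It springs down by itself with 1 to 2 N; sliding a plate in takes 3 to 8 N.
Mind the look-alikes: they are no part of the job. There is more than one size of the stage; the job needs the largest. What is shaped like the long_plate but yellow is not meant.

How it is judged:
By the outcome, as a careful person would: the job done as asked, in the order asked, and still so for the second after the job is handed in, with the robot touching nothing.
It also fails if it takes over 43 s, if anything falls off the work surface, if the arm or the gripper's body presses on something with over 40 N, if the wrist force passes 120 N, or if a joint passes its speed limit or range.

### The arm

A 6-joint arm with a two-finger parallel gripper is mounted at the origin on the work surface; the furniture and walls round the work are solid. World frame = base frame: x ahead of the robot, y to its left, z up, the work surface at z = 0. Lengths are in m, angles in rad, forces in N, time in s.
With the tool pointing down it reaches from about 0.35 to 0.775 m from the base axis. Payload 7.3 kg.
Tool frame: the origin (TCP) lies midway between the tips of the shut fingers; the grasp point (between the pads) lies 19 mm behind it; z points along the fingers, y is the line along which they close (so a half turn about z gives the same grasp; the last joint's range is limited). The gripper opens to 92 mm and grips with 3 to 60 N. Pads are 19 mm wide; open, the fingers measure 130 mm over their backs; the gripper's body (75 mm by 190 mm) begins 47 mm behind the grasp point.
Start: joints at [-1.425, 0.342, 1.524, -0, 1.275, -0.146], TCP at [0.151, -0.503, 0.227] pointing down, gripper open.
Joint ranges: [-2.53, 2.53], [-0.77, 2.02], [0.04, 2.7], [-1, 4.14], [0.28, 2.66], [-3.11, 3.11]. Speed limits (rad/s): [2.57, 2.57, 3.14, 3.14, 3.14, 3.14].

### API

Orientations are given as [roll, pitch, yaw] about the fixed x, y, z axes, in that order (R = Rz(yaw) Ry(pitch) Rx(roll)).
In Python, from cell import monitor, vision, workorder gives the robot as it stands.
- The arm moves only by the tool move_arm, never from a script. Its argument "rows" is a list of rows, each a list of 5 numbers: the shift along the world's x, y, z in mm, then the turn about the world's z in rad, then the closure, from -1 (fully open) to 1 (shut). A call has 1 to 12 rows; each row shifts and turns the commanded pose from where the row before left it; what a row does not reach is not made up. A row lasts 1/10 s, in which the tool goes at most 50 mm and 8.59 degrees, less where a joint would pass 70% of its speed; a pose out of reach is approached as far as the arm can. A call is refused whole if a number of a shift passes 50 or a number of a turn 0.15, either way. A call with a gripper value outside its range is refused whole. The fingers move at their own pace and stop on an object; "newtons" is the grip in N (left out, the last holds). Time passes only in rows, so rows that do not move let the fingers close. It gives the time, the measured TCP pose, the force, the opening and the grip force at its end, in the units of the state.
- monitor.observe(): the state, without advancing time (a new reading comes with each control period).
- vision.read_camera(name): name is "side" or "top" or "wrist"; returns the picture (384x512x3 uint8, red, green, blue); there is no depth.
- vision.get_calibration(name): a dict with "K" (3x3 intrinsics, pixels), "T" (4x4, takes a point from camera to world coordinates); the wrist camera has in their place "mount" (4x4, takes a point from camera to tool coordinates, whose origin is the TCP and whose axes are the flange's). Camera axes: x right, y up, looking along -z (the intrinsics and any distortion apply to the point x, -y, -z); pixel columns grow to the right and rows downward; lengths in m; the calibration is good to about 2 mm. A picture is of the moment at which its call begins: read the wrist's pose just before it. get_calibration takes no time and is no camera call.
- workorder.hand_in(): hands the job in; it is judged then, once.
The state is a dict: "time": time; "qpos": joint angles; "qvel": joint speeds; "joint_efforts": joint torques, N m; "tool_pos": TCP position; "tool_rot": TCP orientation; "contact_force": force on the tool from outside, world axes, zero at the start; "torque": the same for the moment, N m; "opening": finger opening in m; "grip_force": force on a finger pad.
Only numpy, scipy, OpenCV 4.12 (cv2) and the standard library are available. Lean on these libraries where they do the work, as an engineer would, in place of code of your own. Each camera call takes 0.05 s, during which the arm holds its last target. There are 200 camera calls.

## Working session

There is one attempt and no reset: what is moved stays moved. The work goes in short steps, Python scripts to look and compute and a tool call to move; the robot and the scene stay as the last step left them, time stands still between calls to the robot, and variables do not carry over. Pictures are saved under pics/ and viewed, at most 10 in all, crops included, and the job is handed in when it is done.

Besides the shell and the picture viewer there is one more tool, called as a command line: name --pt "numbers of a row" for each row, then --argument value for the rest. move_arm: Moves the arm, as the interface text tells. Its arguments: {"type":"object","properties":{"rows":{"type":"array","items":{"type":"array","items":{"type":"number"}}},"newtons":{"type":"number"}},"required":["rows"]}

```bash
mkdir -p pics
python3 - <<'E'
from cell import monitor, vision
import cv2,numpy as np
s=monitor.observe();print(s['time'],s['tool_pos'],s['tool_rot'],s['opening'])
np.set_printoptions(precision=4,suppress=True)
for n in('top','side'):
    im=vision.read_camera(n);np.save(f'pics/{n}.npy',im)
    c=vision.get_calibration(n);print(n,c)
    cv2.imwrite(f'pics/{n}.png',cv2.resize(im[:,:,::-1],(800,600),interpolation=cv2.INTER_CUBIC))
E
```

```text
0.0 [ 0.15099254 -0.50242203  0.22605784] [-3.14013102e+00 -2.13289333e-04  2.91796786e-01] 0.09210305897401963
top {'K': array([[407.2155,   0.    , 258.8358],
       [  0.    , 407.2155, 182.9526],
       [  0.    ,   0.    ,   1.    ]]), 'T': array([[ 0.0103,  0.9868, -0.1619,  0.3618],
       [-0.9998,  0.0076, -0.0177,  0.0976],
       [-0.0162,  0.162 ,  0.9867,  1.5316],
       [ 0.    ,  0.    ,  0.    ,  1.    ]])}
side {'K': array([[398.6907,   0.    , 260.6541],
       [  0.    , 398.6907, 182.4725],
       [  0.    ,   0.    ,   1.    ]]), 'T': array([[ 0.9572,  0.1516, -0.2467,  0.1612],
       [-0.2895,  0.4913, -0.8215, -1.2268],
       [-0.0033,  0.8577,  0.5141,  0.9165],
       [ 0.    ,  0.    ,  0.    ,  1.    ]])}
```

View pics/top.png

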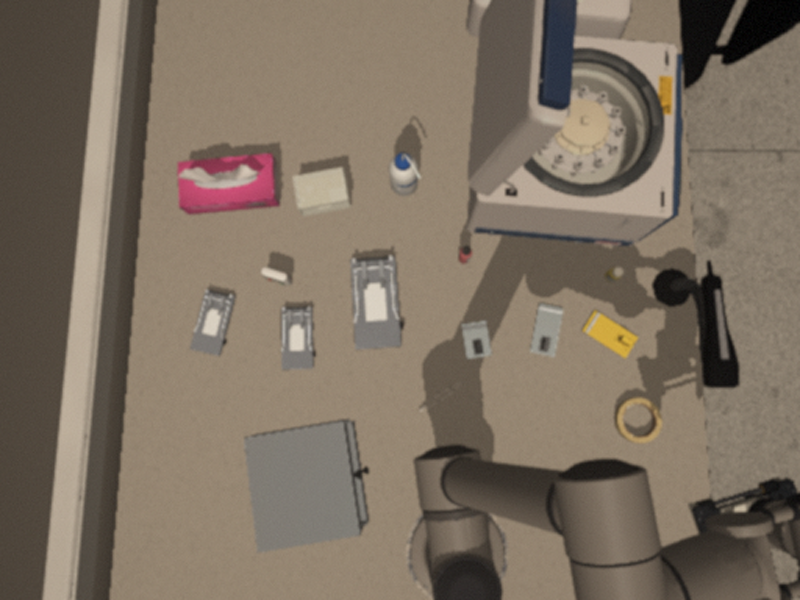

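View pics/side.png

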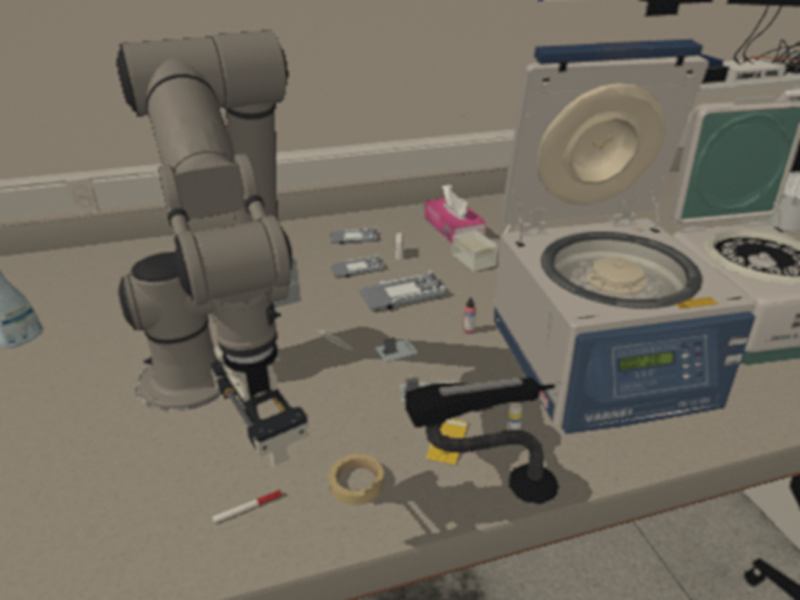

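Top view (800x600 pixels): three stages at (212,322), (297,337) and (376,302), of which (376,302) is the largest. There are three plates: short grey at (476,340), longer grey at (547,330) and a yellow look-alike at (610,334). The target is (547,330), the longer clear plate. I'll confirm it in a crop and measure.

```bash
cat > h.py <<'E'
import numpy as np,cv2
from cell import vision,monitor
from scipy.spatial.transform import Rotation as R
def cam(n,s=None):
    c=vision.get_calibration(n)
    if n!='wrist': return c['K'],c['T'],c.get('dist')
    T=np.eye(4);T[:3,:3]=R.from_euler('xyz',s['tool_rot']).as_matrix();T[:3,3]=s['tool_pos']
    return c['K'],T@c['mount'],c.get('dist')
def ray(px,z,K,T):
    px=np.atleast_2d(px).astype(float)
    d=np.c_[(px[:,0]-K[0,2])/K[0,0],-(px[:,1]-K[1,2])/K[1,1],-np.ones(len(px))]@T[:3,:3].T
    return T[:3,3]+d*((z-T[2,3])/d[:,2])[:,None]
def proj(P,K,T):
    q=(np.atleast_2d(P)-T[:3,3])@T[:3,:3]
    return np.c_[K[0,0]*q[:,0]/-q[:,2]+K[0,2],K[1,1]*q[:,1]/q[:,2]+K[1,2]]
E
python3 - <<'E'
from h import *
im=np.load('pics/top.npy');K,T,_=cam('top')
x0,y0,x1,y1=215,150,420,240
cr=cv2.resize(im[y0:y1,x0:x1,::-1],None,fx=3.9,fy=3.9,interpolation=cv2.INTER_CUBIC)
cv2.imwrite('pics/crop.png',np.clip(cr*1.5,0,255).astype(np.uint8))
d=im.astype(int);m=((d[:,:,2]-d[:,:,0])>-8).astype(np.uint8)
m[:150]=0;m[240:]=0;m[:,:215]=0;m[:,380:]=0
cs,_=cv2.findContours(m,cv2.RETR_EXTERNAL,cv2.CHAIN_APPROX_NONE)
for c in cs:
    if cv2.contourArea(c)<80: continue
    print('px',np.round(cv2.minAreaRect(c)[0]))
    for z in(.006,.02):
        w=ray(c[:,0],z,K,T)[:,:2]
        r=cv2.minAreaRect((w*1000).astype(np.float32));print(z,np.round(r[0],1),np.round(r[1],1),round(r[2],1))
E
```

```text
px [352. 151.]
0.006 [ 738.8 -229. ] [210.   12.4] 85.4
0.02 [ 735.3 -226. ] [208.1  12.3] 85.4
```

View pics/crop.png

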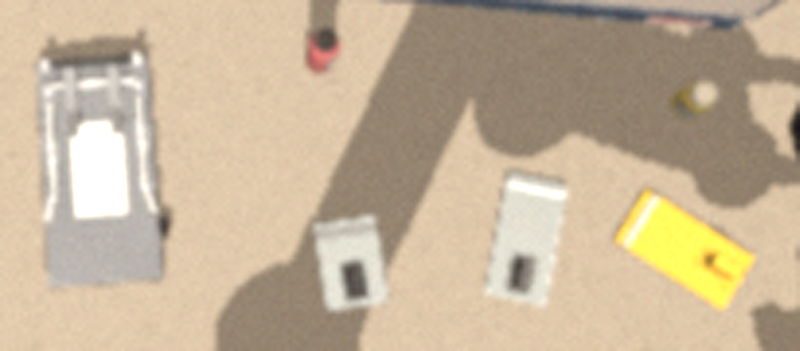

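The crop shows the long plate at crop (527,240), with its white bead at the far end and its tab at (522,272). The short plate is at (350,262). The yellow plate at (685,250) is the look-alike. The largest stage is at (100,170), with its entry at the bottom and clip and end stop at the top.

Run:
```python
from h import *
K,T,_=cam('top')
f=lambda p:(np.array(p)+.5)/3.9-.5+[215,150]
def rep(n,p,z):
    w=ray(f(p),z,K,T)[:,:2]*1000;print(n,np.round(w).tolist());return w
w=rep('long',[(508,178),(566,188),(547,304),(488,292)],.006)
print('len',np.linalg.norm(w[0]-w[3]),np.linalg.norm(w[1]-w[0]),'yaw',np.arctan2(*((w[0]+w[1]-w[2]-w[3])[::-1])),'c',w.mean(0))
rep('tabtop',[(523,259)],.042)
w=rep('short',[(315,224),(375,216),(387,302),(328,309)],.006);print('len',np.linalg.norm(w[0]-w[3]))
w=rep('stage',[(50,286),(162,278)],.02);print('w',np.linalg.norm(w[1]-w[0]))
w=rep('stage top',[(38,62),(152,56)],.036)
c=vision.get_calibration('wrist');print(c)
```

```text
long [[568.0, -200.0], [558.0, -255.0], [447.0, -234.0], [458.0, -178.0]]
len 112.01912184666365 56.258628441830986 yaw -0.19168725565840894 c [ 507.59357249 -216.63152192]
tabtop [[486.0, -205.0]]
short [[521.0, -13.0], [530.0, -71.0], [447.0, -82.0], [440.0, -25.0]]
len 82.20844548019826
stage [[459.0, 239.0], [467.0, 133.0]]
w 106.74285030336817
stage top [[672.0, 254.0], [679.0, 145.0]]
{'K': array([[268.89827814,   0.        , 250.82548708],
       [  0.        , 268.89827814, 188.96118937],
       [  0.        ,   0.        ,   1.        ]]), 'mount': array([[ 3.46692560e-04,  9.65295483e-01,  2.61159933e-01,
         6.97603692e-02],
       [ 9.99999696e-01, -1.52121536e-04, -7.65240750e-04,
        -6.42647074e-04],
       [-6.98955390e-04,  2.61160119e-01, -9.65295242e-01,
        -1.58359535e-01],
       [ 0.00000000e+00,  0.00000000e+00,  0.00000000e+00,
         1.00000000e+00]])}
```

move_arm --pt "20 35 0 -0.04 -1" --pt "25 35 0 -0.05 -1" --pt "30 30 0 -0.05 -1" --pt "30 30 0 -0.05 -1" --pt "35 30 0 -0.05 -1" --pt "35 30 0 -0.05 -1" --pt "35 30 0 -0.05 -1" --pt "35 30 0 -0.05 -1" --pt "35 25 0 -0.05 -1" --pt "30 15 0 -0.04 -1" --pt "10 0 0 0 -1" --pt "0 0 0 0 -1"

```text
time: 1.3
tool_pos: [0.4717, -0.2125, 0.2261]
tool_rot: [3.142, 0.001, -0.186]
contact_force: [-0.6, -0.5, -0.4]
opening: 0.0919
grip_force: 0.0
```

Run:
```python
from h import *
s=monitor.observe();im=vision.read_camera('wrist');np.save('pics/w1.npy',im)
import pickle;pickle.dump(s,open('pics/w1.pkl','wb'))
print(s['time'],s['tool_pos'],s['tool_rot'])
K,T,_=cam('wrist',s);print(proj([[.486-.013,-.21,.042]],K,T))
cv2.imwrite('pics/w1.png',cv2.resize(im[:,:,::-1],(800,600),interpolation=cv2.INTER_CUBIC))
```

```text
1.3 [ 0.47169223 -0.21254288  0.22612505] [ 3.14156674e+00  8.82185076e-04 -1.85580950e-01]
[[248.83120252 171.07479096]]
```

View pics/w1.png

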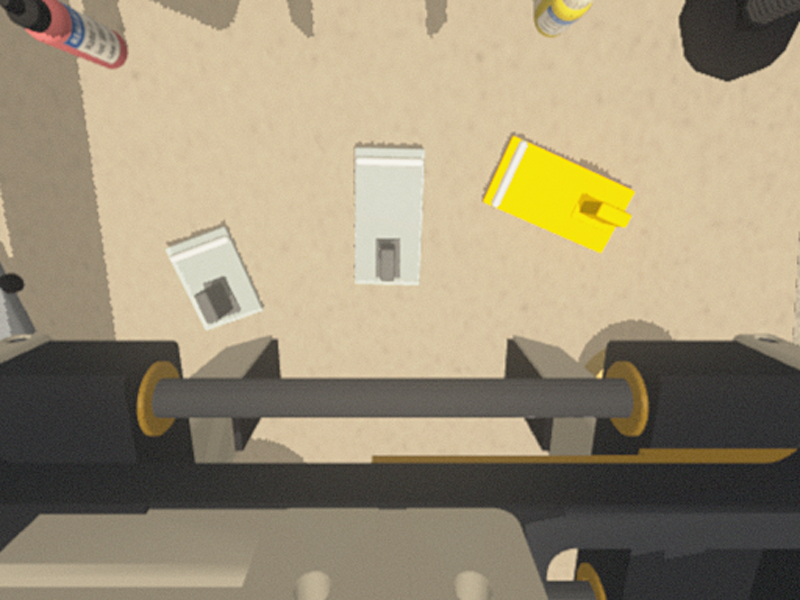

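The wrist view shows the long plate at (388,215), square to the hand, with its bead at the far end (389,158) and tab top near (388,263). The short plate is at left (215,280) and the yellow one at right.

Run:
```python
from h import *
import pickle
s=pickle.load(open('pics/w1.pkl','rb'));K,T,_=cam('wrist',s)
f=lambda p:(np.array(p)+.5)*.64-.5
w=ray(f([(356,149),(423,149),(420,284),(356,283)]),.006,K,T)[:,:2]*1000
print(w.round(1),'len',np.linalg.norm(w[0]-w[3]),np.linalg.norm(w[1]-w[0]),'c',w.mean(0))
d=(w[0]+w[1]-w[2]-w[3]);y=np.arctan2(d[1],d[0]);print('yaw',y)
print('tab expect',w.mean(0)-35*d/np.linalg.norm(d),'tabtop seen',ray(f([(388,263)]),.042,K,T)*1000)
t=w.mean(0)-35*d/np.linalg.norm(d);h=d/np.linalg.norm(d);n=np.array([-h[1],h[0]])
for a,b in((14,6),(14,-6),(-14,-6),(-14,6)): print(proj([[*(t+a*h+b*n)/1000,.042]],K,T)/.64)
```

```text
[[ 572.2 -199.9]
 [ 561.7 -256. ]
 [ 445.4 -233.7]
 [ 457.3 -175.6]] len 117.44244020112608 57.122202738354645 c [ 509.17344934 -216.29604074]
yaw -0.1986129851106642
tab expect [ 474.86150761 -209.39019868] tabtop seen [[ 476.95706729 -209.84034905   42.        ]]
[[380.52028329 248.36853502]]
[[395.15968362 248.56157791]]
[[394.6446562  281.81214854]]
[[380.31013598 281.62792066]]
```

move_arm --pt "4 3 -30 -0.013 -1" --pt "0 0 -40 0 -1" --pt "0 0 -40 0 -1" --pt "0 0 -40 0 -1" --pt "0 0 -30 0 -1" --pt "0 0 -20 0 -1" --pt "0 0 -13 0 -1" --pt "0 0 0 0 -1" --pt "0 0 0 0 0.3" --newtons 25

```text
time: 2.25
tool_pos: [0.475, -0.2106, 0.0145]
tool_rot: [3.141, -0.001, -0.202]
contact_force: [-0.3, -0.1, 0.3]
opening: 0.0875
grip_force: 0.0
```

move_arm --pt "0 0 0 0 1" --pt "0 0 0 0 1" --pt "0 0 0 0 1" --pt "0 0 0 0 1" --pt "0 0 0 0 1" --pt "0 0 0 0 1" --pt "0 0 0 0 1" --pt "0 0 0 0 1" --newtons 25

```text
time: 3.05
tool_pos: [0.475, -0.2098, 0.0137]
tool_rot: [3.142, 0.0, -0.201]
contact_force: [0.2, 0.8, 0.2]
opening: 0.0247
grip_force: 0.0
```

move_arm --pt "0 0 0 0 1" --pt "0 0 0 0 1" --pt "0 0 0 0 1" --pt "0 0 0 0 1" --pt "0 0 0 0 1" --newtons 25

```text
time: 3.55
tool_pos: [0.475, -0.2098, 0.0137]
tool_rot: [3.142, 0.0, -0.201]
contact_force: [0.4, -1.2, -0.3]
opening: 0.012
grip_force: 25.0
```

move_arm --pt "0 0 15 0 1" --pt "0 0 30 0 1" --pt "0 0 40 0 1" --pt "0 10 40 0 1" --pt "0 20 30 0 1" --pt "0 30 20 0.02 1" --pt "0 35 10 0.03 1" --pt "0 40 0 0.03 1" --pt "0 40 0 0.03 1" --pt "0 40 0 0.03 1" --pt "0 40 0 0.03 1" --pt "-5 40 0 0.03 1"

```text
time: 4.75
tool_pos: [0.47, 0.0867, 0.1987]
tool_rot: [3.141, -0.0, -0.0]
contact_force: [0.7, -0.7, -0.0]
opening: 0.0113
grip_force: 25.0
```

move_arm --pt "-5 40 0 0.03 1" --pt "-5 30 0 0.03 1" --pt "0 20 0 0.005 1" --pt "0 10 0 0 1" --pt "0 0 0 0 1" --pt "0 0 0 0 1"

```text
time: 5.35
tool_pos: [0.46, 0.1845, 0.1986]
tool_rot: [3.141, 0.0, 0.064]
contact_force: [-0.4, -0.0, -0.7]
opening: 0.0116
grip_force: 25.0
```

Run:
```python
from h import *
s=monitor.observe();im=vision.read_camera('wrist');np.save('pics/w2.npy',im)
import pickle;pickle.dump(s,open('pics/w2.pkl','wb'))
print(s['time'],s['tool_pos'],s['tool_rot'],s['opening'])
cv2.imwrite('pics/w2.png',cv2.resize(im[:,:,::-1],(800,600),interpolation=cv2.INTER_CUBIC))
```

```text
5.35 [0.46004523 0.18446229 0.19857631] [3.14095368e+00 4.59749623e-04 6.35130795e-02] 0.01162207017476258
```

View pics/w2.png

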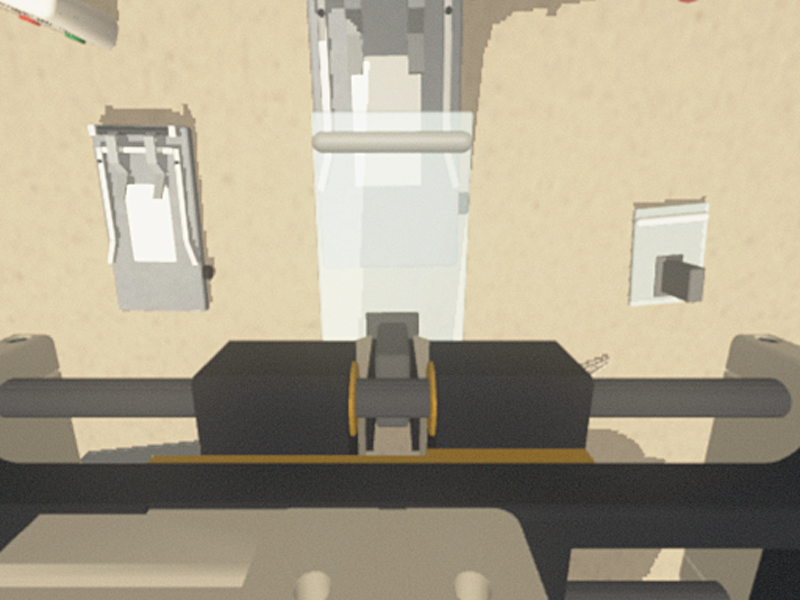

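The plate hangs level and square in the hand, with its bead at (393,141). Seen through it, the stage's near deck edge runs from (322,266) to (459,266), and the flare ends are at (321,188) and (455,188).

Run:
```python
from h import *
import pickle
s=pickle.load(open('pics/w2.pkl','rb'));K,T,_=cam('wrist',s)
f=lambda p:(np.array(p)+.5)*.64-.5
w=ray(f([(322,266),(459,266)]),.02,K,T)[:,:2]*1000;print('near',w.round(1),np.linalg.norm(w[1]-w[0]),'mid',w.mean(0))
e=w[0]-w[1];print('yaw',np.arctan2(-e[0],e[1]))
v=ray(f([(321,188),(455,188)]),.028,K,T)[:,:2]*1000;print('flare',v.round(1),v.mean(0),np.linalg.norm(v[1]-v[0]))
v=ray(f([(321,11),(447,10)]),.03,K,T)[:,:2]*1000;print('dots',v.round(1),v.mean(0))
p=ray(f([(312,112),(474,112)]),s['tool_pos'][2]-.0137+.006,K,T)[:,:2]*1000;print('plate lead',p.round(1),p.mean(0),np.linalg.norm(p[1]-p[0]))
S=np.eye(4)
c,si=np.cos(.065),np.sin(.065)
for o in([563,192],):
    P=[[o[0]+c*x-si*y,o[1]+si*x+c*y,z] for x,y,z in((-100,55,20),(-100,-55,20),(120,55,20),(120,-55,20),(-38,44,28),(90,40,28),(90,-40,28))]
    print(proj(np.array(P)/1000,K,T)/.64)
```

```text
near [[459.8 241.9]
 [466.9 130.5]] 111.68594453357855 mid [463.32349977 186.21769746]
yaw 0.06359044462064221
flare [[521.6 242.7]
 [528.  141.3]] [524.80204521 191.96545999] 101.6296641160613
dots [[638.5 244.6]
 [644.6 159.1]] [641.54279103 201.85176292]
plate lead [[552.3 220.2]
 [556.1 161. ]] [554.17998714 190.58749493] 59.30612009328833
[[323.63010283 266.00222275]
 [458.5448656  265.81511012]
 [309.47884731 -52.96096451]
 [471.61768923 -53.05963822]
 [332.93123783 187.62158932]
 [331.68852467  -7.0743444 ]
 [449.55736145  -7.15927809]]
```

move_arm --pt "15 2 -20 0.015 1" --pt "18 2 -40 0 1" --pt "0 0 -40 0 1" --pt "0 0 -30 0 1" --pt "0 0 -20 0 1" --pt "0 0 -5 0 1" --pt "0 0 -3 0 1" --pt "0 0 0 0 1" --pt "0 0 0 0 1"

```text
time: 6.3
tool_pos: [0.4939, 0.1892, 0.042]
tool_rot: [-3.141, -0.002, 0.079]
contact_force: [-0.1, -0.6, -0.8]
opening: 0.0113
grip_force: 25.0
```

Run:
```python
from h import *
s=monitor.observe();im=vision.read_camera('wrist');np.save('pics/w3.npy',im)
import pickle;pickle.dump(s,open('pics/w3.pkl','wb'))
print(s['time'],s['tool_pos'],s['tool_rot'],s['contact_force'])
cv2.imwrite('pics/w3.png',cv2.resize(im[:,:,::-1],(800,600),interpolation=cv2.INTER_CUBIC))
```

```text
6.3 [0.49393697 0.18916813 0.0419772 ] [-3.14138379e+00 -2.32929782e-03  7.85277197e-02] [-0.08964483 -0.55753598 -0.83802276]
```

View pics/w3.png

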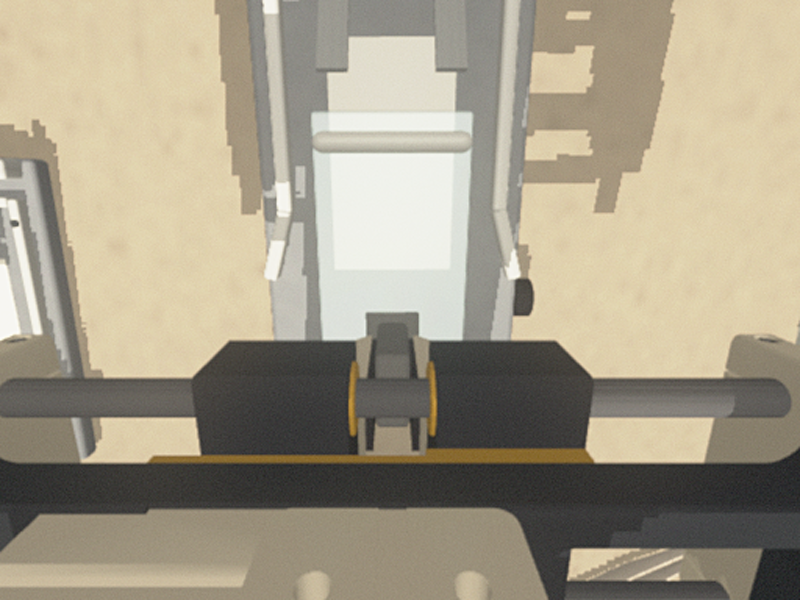

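The plate is centred between the rails: plate mid at x 392, rails at 288 and 496, and prongs at 332 and 451, just ahead of the leading edge. I'll lower it to touch.

move_arm --pt "0 0 -4 0 1" --pt "0 0 -2 0 1" --pt "0 0 -1 0 1" --pt "0 0 0 0 1" --pt "0 0 0 0 1"

```text
time: 6.85
tool_pos: [0.493, 0.1892, 0.0337]
tool_rot: [3.141, 0.0, 0.079]
contact_force: [1.4, 0.3, 0.5]
opening: 0.0119
grip_force: 25.0
```

move_arm --pt "5 0.4 0 0 1" --pt "5 0.4 0 0 1" --pt "5 0.4 0 0 1" --pt "5 0.4 0 0 1" --pt "5 0.4 0 0 1" --pt "5 0.4 0 0 1" --pt "5 0.4 0 0 1" --pt "5 0.4 0 0 1" --pt "0 0 0 0 1"

```text
time: 7.75
tool_pos: [0.5336, 0.1924, 0.0337]
tool_rot: [3.142, -0.0, 0.079]
contact_force: [0.7, -0.4, 1.8]
opening: 0.0118
grip_force: 25.0
```

move_arm --pt "3 0.2 0 0 1" --pt "3 0.2 0 0 1" --pt "3 0.3 0 0 1" --pt "3 0.2 0 0 1" --pt "3 0.3 0 0 1" --pt "3 0.2 0 0 1" --pt "0 0 0 0 1"

```text
time: 8.45
tool_pos: [0.552, 0.1938, 0.0337]
tool_rot: [-3.142, -0.001, 0.079]
contact_force: [1.1, -0.3, -0.7]
opening: 0.0121
grip_force: 25.0
```

move_arm --pt "2 0.2 0 0 1" --pt "1 0.1 0 0 1" --pt "1 0 0 0 1" --pt "1 0.1 0 0 1" --pt "0 0 0 0 1"

```text
time: 8.95
tool_pos: [0.5562, 0.1942, 0.0337]
tool_rot: [3.142, -0.0, 0.079]
contact_force: [-1.4, 0.8, -0.0]
opening: 0.0117
grip_force: 25.0
```

Run:
```python
from h import *
s=monitor.observe();im=vision.read_camera('wrist')
import pickle;pickle.dump(s,open('pics/w4.pkl','wb'));np.save('pics/w4.npy',im)
print(s['time'],s['tool_pos'],s['contact_force'])
cv2.imwrite('pics/w4.png',cv2.resize(im[:230,130:380,::-1],None,fx=2.6,fy=2.6,interpolation=cv2.INTER_CUBIC))
```

```text
8.95 [0.5562259  0.19420181 0.03371934] [-1.3706661   0.8174547  -0.00209729]
```

View pics/w4.png

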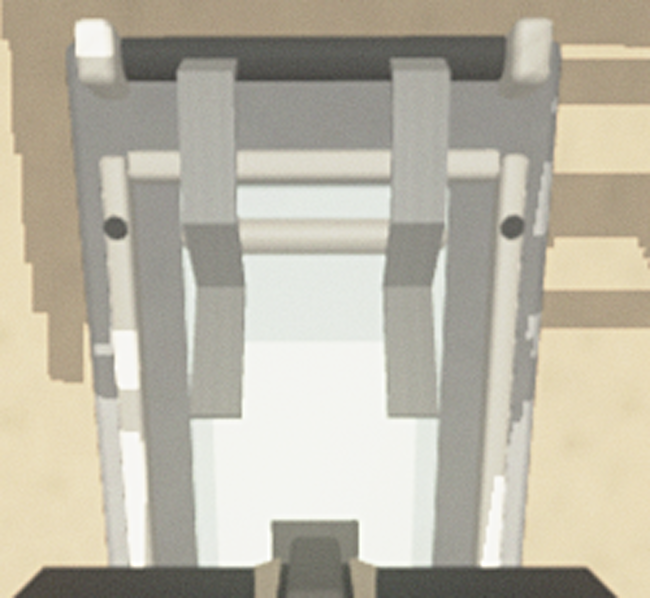

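The bead (row 235) is past the clip's contact bend (row ~280), and the leading edge is nearly at the end stop (row ~183). I'll push on until it meets resistance.

move_arm --pt "1 0.1 0 0 1" --pt "1 0.1 0 0 1" --pt "0 0 0 0 1" --pt "0 0 0 0 1"

```text
time: 9.4
tool_pos: [0.5568, 0.1942, 0.0337]
tool_rot: [3.141, 0.003, 0.079]
contact_force: [-6.8, -1.0, 5.0]
opening: 0.0118
grip_force: 25.0
```

move_arm --pt "1 0.1 0 0 1" --pt "0 0 0 0 1" --pt "0 0 0 0 1"

```text
time: 9.7
tool_pos: [0.5568, 0.1942, 0.0337]
tool_rot: [3.141, 0.005, 0.079]
contact_force: [-9.2, -1.0, 7.0]
opening: 0.0121
grip_force: 25.0
```

move_arm --pt "1 0.1 0 0 1" --pt "0 0 0 0 1" --pt "0 0 0 0 1"

```text
time: 10.0
tool_pos: [0.5568, 0.1942, 0.0337]
tool_rot: [3.141, 0.007, 0.079]
contact_force: [-12.2, -2.0, 8.7]
opening: 0.0118
grip_force: 25.0
```

move_arm --pt "-2.5 -0.2 0 0 1" --pt "0 0 0 0 1" --pt "0 0 0 0 -1" --pt "0 0 0 0 -1" --pt "0 0 0 0 -1" --pt "0 0 0 0 -1" --pt "0 0 0 0 -1" --pt "0 0 0 0 -1" --pt "0 0 0 0 -1" --pt "0 0 0 0 -1"

```text
time: 11.0
tool_pos: [0.5576, 0.1944, 0.0337]
tool_rot: [3.141, 0.0, 0.079]
contact_force: [0.9, -0.1, 0.1]
opening: 0.0713
grip_force: 0.0
```

move_arm --pt "0 0 5 0 -1" --pt "0 0 20 0 -1" --pt "0 0 40 0 -1" --pt "0 0 40 0 -1" --pt "0 0 40 0 -1" --pt "-30 0 20 0 -1" --pt "-30 0 0 0 -1" --pt "-10 0 0 0 -1" --pt "0 0 0 0 -1"

```text
time: 11.9
tool_pos: [0.4867, 0.1945, 0.1993]
tool_rot: [3.142, -0.0, 0.079]
contact_force: [-0.1, 0.3, -0.4]
opening: 0.0922
grip_force: 0.0
```

Run:
```python
from h import *
s=monitor.observe();im=vision.read_camera('wrist')
print(s['time'],s['tool_pos'],s['contact_force'],s['opening'])
cv2.imwrite('pics/w5.png',cv2.resize(im[:250,130:380,::-1],None,fx=2.4,fy=2.4,interpolation=cv2.INTER_CUBIC))
```

```text
11.9 [0.48672142 0.19451133 0.19926914] [-0.14233312  0.26498349 -0.44359776] 0.09216315339599765
```

View pics/w5.png

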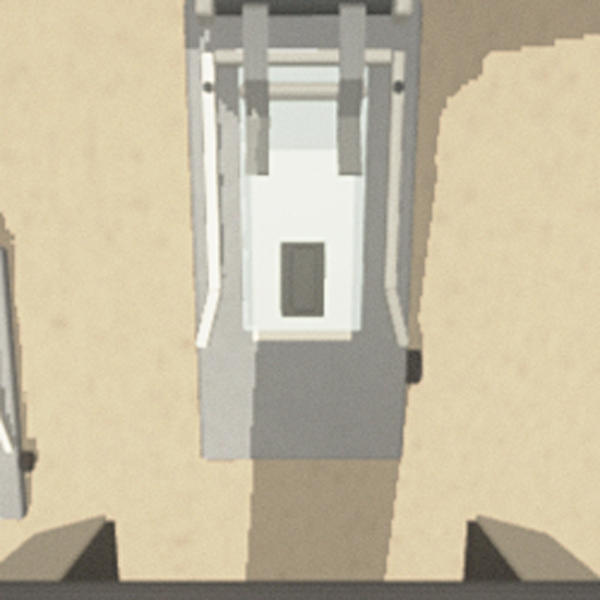

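The plate sits straight in the channel with its leading edge (row ~65) at the end stop. The bead (row 90) is behind the clip's bend (row ~105), and the hand is clear. I'll hand in.

```bash
python3 -c "
from cell import workorder
print(workorder.hand_in())"
```

```text
the job is handed in; nothing more can be done
None
```

The long plate is seated at the largest stage's end stop with the clip snapped down behind its bead, the gripper let go and clear, the short plate untouched, and the job handed in at about 12 s.

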